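# Slide the pepper mill and the bottle back into the row

## Task

A tall wooden pepper mill and a long-necked amber bottle have been left standing out on the bench where the next tray of chocolates must go. With the fingertips, push each of them so that it slides, upright, into one of the two gaps in the row in the pine bottle bay (one in each gap, either way round, near the middle of the gap) until it stands back against the back board like its neighbours. They topple if pushed high up; do not tip, lift or squeeze them, and leave everything else where it is.

Things in the scene. Friction and masses are not known exactly. Their poses are not given: they have to be found in the camera images.
- pepper_mill: Tall turned-wood pepper mill, 230 mm high, 0.23 to 0.46 kg: round foot 60 mm in diameter, straight up to 48 mm, tapering to a 31 mm waist (108 to 142 mm up), a 43 mm head and a small steel knob. Origin: centre of its underside, z up. Stands out on the bench, left or right. Friction on the bench 0.48 to 0.72, so it slides under 4 N; pushed more than about 35 mm above the bench it may tip.
- amber_bottle: Tall long-necked amber glass bottle, 226 mm high, 0.25 to 0.50 kg: round body 58 mm in diameter with a paper label, straight up to 70 mm, a shoulder to 96 mm, a 26 mm neck and a black cap (29 mm). Origin: centre of its underside, z up. Stands out on the bench, on the side away from the mill. Slides under 4 N; pushed more than about 35 mm above the bench it may tip.
- bottle_bay: Bay of pine strips fixed to the bench, open to the robot, no floor. Back board 500 mm long, 55 high, steel rod above it 92 mm up, in its front plane; end strips 40 mm high, 95 long. Five places 90 mm apart: middle and ends taken, two gaps between. Origin: foot of the board's front face, mid length; x away from the robot, y left along the board; turned up to 0.12 rad.
- gap_left (a point): Point on the bench at the foot of the back board's front face, at the middle of the left gap (90 mm to the left of the bay's middle; axes as the bay). A round thing is home here when its centre is its own radius in front (-x) of this point. About 110 mm are free between the neighbours.
- gap_right (a point): The same point for the right gap (90 mm to the right of the bay's middle).
- row_squeeze: Brown squeeze bottle with a white nozzle (54 mm in diameter, 225 mm high), in one of the three taken places of the row. Leave it. Origin: centre of its underside.
- row_jar: Squat jar with a white lid, 60 mm in diameter, 90 mm high, in another taken place of the row. Leave it. Origin: centre of its underside.
- row_shaker: Steel cocoa shaker with a pierced dome top, 61 mm in diameter, 108 mm high, in another taken place of the row. Leave it. Origin: centre of its underside.
- cup: Small open steel cup, 46 mm across, 36 mm high, standing in front of the middle of the bay, between the ways to the two gaps. Leave it. Origin: centre of its underside.
- brush: Flat brush with a dark wooden handle, 200 mm long, lying along its x on the right of the bench. Leave it. Origin: underside.
- palette_knife: Palette knife with a dark wooden handle, 240 mm long, lying along its x on the left of the bench. Leave it. Origin: underside.
Not all that is in view belongs to the job. What is shaped like the amber_bottle but green is not meant.

How it is judged:
At the end, for the whole second after the job is handed in: The mill stands in one gap and the amber bottle in the other, upright (0.06 rad) and at rest, back within 12 mm of the back board, centre within 25 mm of the middle of the gap. The other things named are within 25 mm of where they were, the row upright (((x of pepper_mill in the frame of gap_left between -0.042 and 0 m and y of pepper_mill in the frame of gap_left between -0.025 and 0.025 m and x of amber_bottle in the frame of gap_right between -0.041 and 0 m and y of amber_bottle in the frame of gap_right between -0.025 and 0.025 m) or (x of pepper_mill in the frame of gap_right between -0.042 and 0 m and y of pepper_mill in the frame of gap_right between -0.025 and 0.025 m and x of amber_bottle in the frame of gap_left between -0.041 and 0 m and y of amber_bottle in the frame of gap_left between -0.025 and 0.025 m)) and angle between each of pepper_mill, amber_bottle's own z axis and vertical below 0.06 rad and height (world z) of each of pepper_mill, amber_bottle below 0.004 m and linear speed of each of pepper_mill, amber_bottle below 0.01 m/s and distance of each of row_squeeze, row_jar, row_shaker, cup, brush, palette_knife from where it was at the start of the episode below 0.025 m and angle between each of row_squeeze, row_jar, row_shaker's own z axis and vertical below 0.1 rad); the robot touches nothing.
It fails at once if the mill or the amber bottle is tipped by more than 0.25 rad (angle between any of pepper_mill, amber_bottle's own z axis and vertical above 0.25 rad).
It fails at once if the mill or the amber bottle is lifted off the bench (height (world z) of any of pepper_mill, amber_bottle above 0.012 m).
It fails at once if the mill or the amber bottle is squeezed or shoved with more than 35 N (contact force between the fingers and pepper_mill above 35 N or contact force between the fingers and amber_bottle above 35 N).
It fails at once if something else on the bench is moved by more than 25 mm (distance of any of row_squeeze, row_jar, row_shaker, cup, brush, palette_knife from where it was at the start of the episode above 0.025 m).
It also fails if it takes over 54 s, if anything falls off the work surface, if the arm or the gripper's body presses on something with over 40 N, if the wrist force passes 120 N, or if a joint passes its speed limit or range.

## Robot

A 6-joint arm with a two-finger parallel gripper is mounted at the origin on the work surface. World frame = base frame: x ahead of the robot, y to its left, z up, the work surface at z = 0. Lengths are in m, angles in rad, forces in N, time in s.
With the tool pointing down it reaches from about 0.275 to 1 m from the base axis. Payload 8.4 kg.
Tool frame: the origin (TCP) lies at the very end of the fingers, on their centre line; the grasp point (between the pads) lies arm.pinch_z behind it (arm.pinch_z is the distance from the TCP to the grasp point, in m); z points along the fingers, y is the line along which they close (so a half turn about z gives the same grasp; the last joint's range is limited). The gripper opens to 85 mm and grips with 20 to 120 N. Pads are 22 mm wide; open, the fingers measure 114 mm over their backs; the gripper's body (76 mm by 85 mm) begins 54 mm behind the grasp point. The pads swing forward as they close: fully open they stand 13 mm farther back than shut.
Start: joints at [-1.218, 0.353, 1.633, -0, 1.155, -0.002], TCP at [0.217, -0.586, 0.231] pointing down, gripper open.
Joint ranges: [-2.63, 2.63], [-0.92, 2.1], [0.06, 2.66], [-1.3, 4.44], [0, 2.69], [-3.02, 3.02]. Speed limits (rad/s): [2.22, 2.22, 2.79, 3.14, 3.14, 3.14].

## Interface

Orientations are given as a unit quaternion [w, x, y, z].
In Python, from cell import arm gives the robot as it stands.
- The arm moves only by the tool drive_tool, never from a script. Its argument "series" is a list of rows, each a list of 7 numbers: the turn, a rotation vector about the tool's x, y, z in rad, then the shift along the tool's x, y, z in cm, then the finger opening in cm, from 0 to 8.54. In form: [[rx, ry, rz, dx, dy, dz, grip], ...]. A call has 1 to 20 rows; each row is the pose to reach, as a shift and turn from the pose commanded when the call began, along the tool's axes at that moment; what a row does not reach only later rows make up. A row lasts 1/12 s, in which the tool goes at most 41.7 mm and 7.16 degrees, less where a joint would pass 70% of its speed; a pose out of reach is approached as far as the arm can. A call with a gripper value outside its range is refused whole. The fingers move at their own pace and stop on an object; "squeeze" is the grip in N (left out, the last holds). Time passes only in rows, so rows that repeat a pose let the fingers close. It gives the time, the measured TCP pose, the force, the opening and the grip force at its end, in the units of the state.
- arm.observe(): the state, without advancing time (a new reading comes with each control period).
- arm.capture(name): name is "side" or "top" or "wrist"; returns (picture, depth): 384x512x3 uint8, red, green, blue; 384x512 float32, m along the optical axis (not along the pixel's ray), 0 where there is no reading.
- arm.camera_info(name): a dict with "fx", "fy", "cx", "cy" (pixels), "origin" and "attitude" of the camera in the world. Camera axes: x right, y down, z forward; pixel columns grow to the right and rows downward; lengths in m; the calibration is good to about 2 mm. A picture is of the moment at which its call begins: read the wrist's pose just before it. camera_info takes no time and is no camera call; for the wrist camera it gives the pose at the moment of the call.
- arm.hand_in(): hands the job in; it is judged then, once.
The state is a dict: "time": time; "joints": joint angles; "qd": joint speeds; "joint_efforts": joint torques, N m; "eef_pos": TCP position; "ee_rot": TCP orientation; "force": force on the tool from outside, world axes, zero at the start; "wrist_torque": the same for the moment, N m; "width": opening from 0.0 (shut) to 1.0 (fully open); "grip_force": force on a finger pad.
Only numpy, scipy, OpenCV 4.12 (cv2) and the standard library are available. Lean on these libraries where they do the work, as an engineer would, in place of code of your own. Each camera call takes 0.05 s, during which the arm holds its last target. There are 200 camera calls.

## Working session

There is one attempt and no reset: what is moved stays moved. The work goes in short steps, Python scripts to look and compute and a tool call to move; the robot and the scene stay as the last step left them, time stands still between calls to the robot, and variables do not carry over. Pictures are saved under pics/ and viewed, at most 10 in all, crops included, and the job is handed in when it is done.

Besides the shell and the picture viewer there is one more tool, called after ">>>" by a JSON object that holds its "name" and its "arguments", one argument or row to a line. drive_tool: Moves the arm, as the interface text tells. Its arguments: {"type":"object","properties":{"series":{"type":"array","items":{"type":"array","items":{"type":"number"}}},"squeeze":{"type":"number"}},"required":["series"]}

```bash
mkdir -p pics; ls; python3 - <<'E'
from cell import arm
import cv2,numpy as np
s=arm.observe();print(s['time'],s['eef_pos'],s['ee_rot'],s['width'],arm.pinch_z)
for n in('top','side'):
    p,d=arm.capture(n);cv2.imwrite(f'pics/{n}0.png',p[:,:,::-1]);np.savez(f'{n}0.npz',p=p,d=d);print(n,arm.camera_info(n))
E
```

```text
pics
0.0 [ 0.21697028 -0.58561744  0.23054845] [-6.91722297e-04  9.84307060e-01  1.76462799e-01 -1.14234192e-04] 1.0003443647212873 0.0187
top {'fx': 381.24332433240284, 'fy': 381.24332433240284, 'cx': 251.06595355853472, 'cy': 197.10392159996857, 'origin': array([0.40964827, 0.020444  , 0.98548942]), 'attitude': array([ 0.04787511, -0.70396217,  0.70560603, -0.06530976])}
side {'fx': 479.14028109444274, 'fy': 479.14028109444274, 'cx': 252.07596984043755, 'cy': 203.54619702481446, 'origin': array([0.21262067, 0.90518433, 0.9103518 ]), 'attitude': array([ 0.08331383, -0.17752032,  0.89820238, -0.39341813])}
```

View pics/top0.png

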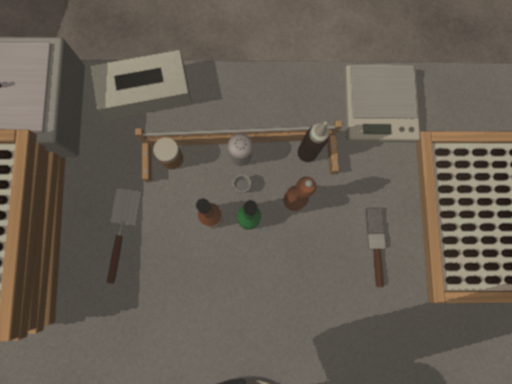

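View pics/side0.png

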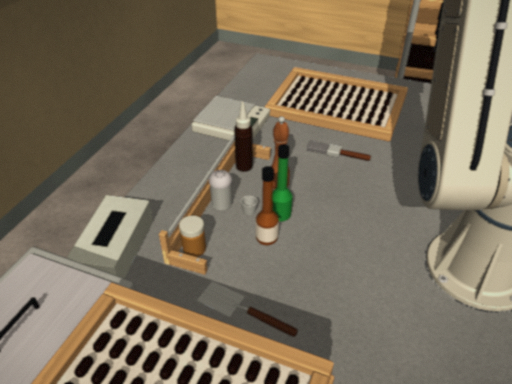

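Top view: the bay runs from (140,130) to (338,130) with the jar at (168,152), shaker at (240,147) and squeeze bottle at (315,143). The cup is at (242,184).

Candidates: brown long-neck bottle at (208,212), green long-neck bottle at (250,214), and turned-wood mill at (297,198). The brown one with the paper label is the amber bottle. I'll confirm this in an enlarged crop.

```bash
cat > h.py <<'E'
from cell import arm
import numpy as np,cv2
from scipy.spatial.transform import Rotation as R
from scipy.optimize import least_squares
def rot(q): return R.from_quat(np.roll(q,-1)).as_matrix()
def cloud(n,d):
    c=arm.camera_info(n);v,u=np.indices(d.shape)
    P=np.stack([(u-c['cx'])*d/c['fx'],(v-c['cy'])*d/c['fy'],d],-1)
    W=P@rot(c['attitude']).T+c['origin'];W[d==0]=np.nan
    return W
def circ(p,r):
    f=lambda c:np.hypot(*(p-c).T)-r
    s=least_squares(f,p.mean(0),loss='soft_l1',f_scale=.002);return s.x,np.abs(s.fun).mean()
E
python3 - <<'E'
from h import *
im=cv2.imread('pics/side0.png');cv2.imwrite('pics/crop0.png',cv2.resize(im[90:280,150:350],None,fx=3,fy=3,interpolation=2))
C=[];W={}
for n in('top','side'):
    z=np.load(n+'0.npz');w=cloud(n,z['d']);W[n]=w
    print(n,'bench z',np.round([w[300,180,2],w[300,300,2]] if n=='top' else [w[250,380,2],w[290,230,2]],4))
for nm,uv in dict(amber=(208,212),green=(250,214),mill=(297,198),jar=(168,152),shk=(240,147),sq=(315,143),cup=(242,184)).items():
    print(nm,np.round(W['top'][uv[1],uv[0]],3))
A=np.concatenate([W[n].reshape(-1,3) for n in W]);src=np.concatenate([np.full(W[n].size//3,i) for i,n in enumerate(W)])
A_=A
for nm,c,r,zt in (('amber',(.37,.12),.029,68),('green',(.37,.02),.029,68),('mill',(.42,-.1),.03,46),('jar',(.52,.22),.03,80),('shk',(.52,.04),.0305,80),('sq',(.53,-.14),.027,100),('cup',(.44,.04),.023,35)):
    for lab,m0 in (('both',src>=0),('top',src==0),('side',src==1)):
        c1=np.array(c)
        for k in range(3):
            m=m0&(A[:,2]>.012)&(A[:,2]<zt/1000)&(np.hypot(A[:,0]-c1[0],A[:,1]-c1[1])<(.055 if k==0 else r+.01))
            if m.sum()<15:break
            c1,e=circ(A[m,:2],r)
        print(nm,lab,m.sum(),np.round(c1,4),round(e,4) if m.sum()>=15 else '')
# back board top z~.055
t=W['top'];m=(np.abs(t[...,2]-.055)<.006);m[:110]=0;m[150:]=0;m[:,:135]=0;m[:,345:]=0
p=t[m];print(len(p));k=np.polyfit(p[:,1],p[:,0],1)
for i in range(4):
    r=p[:,0]-np.polyval(k,p[:,1]);q=p[np.abs(r-np.median(r))<.01];k=np.polyfit(q[:,1],q[:,0],1)
r=q[:,0]-np.polyval(k,q[:,1]);print('line',k,len(q),np.percentile(r,[2,50,98]),q[:,1].min(),q[:,1].max())
E
```

```text
top bench z [-0.0017 -0.0015]
side bench z [0.0009 0.001 ]
amber [0.505 0.09  0.203]
green [0.498 0.004 0.224]
mill [ 0.55  -0.109  0.106]
jar [0.665 0.198 0.09 ]
shk [0.673 0.024 0.106]
sq [ 0.67  -0.147  0.149]
cup [0.603 0.019 0.004]
amber both 0 [0.37 0.12] 
amber top 0 [0.37 0.12] 
amber side 0 [0.37 0.12] 
green both 0 [0.37 0.02] 
green top 0 [0.37 0.02] 
green side 0 [0.37 0.02] 
mill both 0 [ 0.42 -0.1 ] 
mill top 0 [ 0.42 -0.1 ] 
mill side 0 [ 0.42 -0.1 ] 
jar both 0 [0.52 0.22] 
jar top 0 [0.52 0.22] 
jar side 0 [0.52 0.22] 
shk both 463 [0.4886 0.0518] 0.0039
shk top 161 [0.4926 0.05  ] 0.0042
shk side 391 [0.5141 0.0009] 0.0022
sq both 472 [ 0.5618 -0.1196] 0.0039
sq top 322 [ 0.5633 -0.1195] 0.0038
sq side 149 [ 0.5583 -0.119 ] 0.0036
cup both 100 [0.5079 0.0076] 0.0017
cup top 5 [0.44 0.04] 
cup side 86 [0.5087 0.0083] 0.0015
805
line [-0.04274163  0.7211537 ] 801 [-0.00636359  0.00010474  0.00674286] -0.22378093727020087 0.2736943884873046
```

View pics/crop0.png

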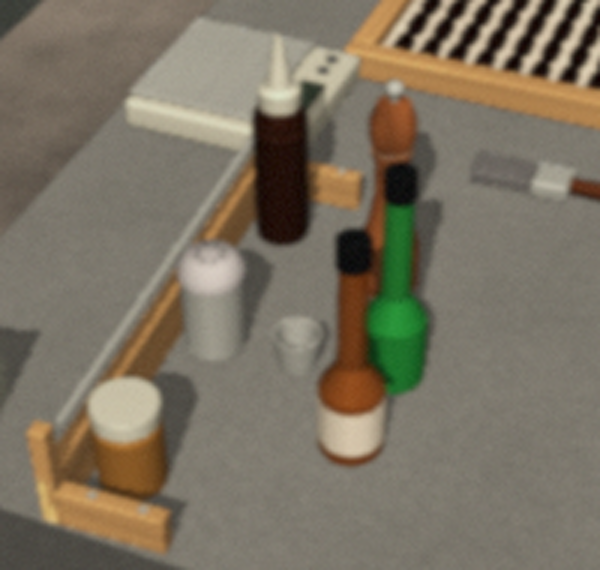

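The crop confirms it: the amber bottle with the paper label is at crop (352,400), the green decoy at (397,330), and the mill behind it at (392,150). I'll refit with corrected seeds.

```bash
python3 - <<'E'
from h import *
W={n:cloud(n,np.load(n+'0.npz')['d']).reshape(-1,3) for n in('top','side')}
for nm,c,r,zt in (('amber',(.51,.09),.029,68),('green',(.5,.005),.029,68),('mill',(.55,-.1),.03,46),('jar',(.67,.19),.03,80),('shk',(.675,.025),.0305,80),('sq',(.69,-.13),.027,100),('cup',(.595,.02),.023,35)):
    for lab in W:
        A=W[lab];c1=np.array(c)
        for k in range(4):
            m=(A[:,2]>.012)&(A[:,2]<zt/1000)&(np.hypot(A[:,0]-c1[0],A[:,1]-c1[1])<(.05 if k==0 else r+.01))
            if m.sum()<15:break
            c1,e=circ(A[m,:2],r)
        print(nm,lab,m.sum(),np.round(c1,4),round(e,4) if m.sum()>=15 else '')
# axis of tall things: top-cap centroids
for nm,c in (('amber',(.51,.09)),('green',(.5,.005)),('mill',(.55,-.1))):
    for lab in W:
        A=W[lab];m=(A[:,2]>.205)&(np.hypot(A[:,0]-c[0],A[:,1]-c[1])<.05);print(nm,lab,'cap',m.sum(),np.round(A[m].mean(0),4),np.round(np.ptp(A[m],0),3))
# board front face from side view
A=W['side'];B=A[(A[:,2]>.012)&(A[:,2]<.046)&(A[:,0]>.69)&(A[:,0]<.76)&(A[:,1]>-.22)&(A[:,1]<.24)]
k=np.polyfit(B[:,1],B[:,0],1)
for i in range(4):
    rr=B[:,0]-np.polyval(k,B[:,1]);q=B[np.abs(rr)<.005];k=np.polyfit(q[:,1],q[:,0],1)
print('front side-view',k,len(q))
# end strips
A=W['top'];e=A[(A[:,2]>.03)&(A[:,2]<.046)&(A[:,0]>.62)&(A[:,0]<.69)]
for s in(1,-1):
    g=e[(s*e[:,1]>.2)&(s*e[:,1]<.3)];print('strip',s,len(g),np.round(g.mean(0),4),np.round(np.percentile(g[:,1],[2,98]),4))
E
```

```text
amber top 61 [0.516  0.0978] 0.0002
amber side 357 [0.5166 0.0987] 0.001
green top 45 [0.5121 0.0022] 0.0002
green side 269 [0.513  0.0032] 0.0013
mill top 54 [ 0.5618 -0.1182] 0.0002
mill side 52 [ 0.534  -0.0838] 0.0028
jar top 225 [0.6736 0.2036] 0.0021
jar side 522 [0.6744 0.2049] 0.0019
shk top 132 [0.6828 0.0231] 0.0006
shk side 449 [0.6836 0.0224] 0.002
sq top 365 [ 0.6997 -0.115 ] 0.0046
sq side 480 [ 0.6912 -0.1545] 0.0023
cup top 84 [0.5944 0.0198] 0.0025
cup side 180 [0.5973 0.0212] 0.0032
amber top cap 176 [0.5148 0.0975 0.2245] [0.027 0.028 0.023]
amber side cap 162 [0.5144 0.1042 0.2198] [0.028 0.032 0.024]
green top cap 169 [0.5114 0.0028 0.2248] [0.028 0.027 0.024]
green side cap 140 [0.511  0.0085 0.2198] [0.029 0.036 0.023]
mill top cap 166 [ 0.56   -0.1163  0.2134] [0.03  0.032 0.026]
mill side cap 74 [ 0.5612 -0.1132  0.2143] [0.03  0.026 0.025]
front side-view [-0.04474606  0.71639628] 321
strip 1 193 [0.6545 0.2606 0.0386] [0.2099 0.2716]
strip -1 159 [ 0.659 -0.218  0.039] [-0.2263 -0.2107]
```

```bash
cat >> h.py <<'E'
def goal(pos,yaw,tilt,frm=None):
    """rotvec + shift(cm) in current tool axes to reach pos with fingers leaning forward by tilt, heading yaw"""
    s=arm.observe();p0,R0=(s['eef_pos'],rot(s['ee_rot'])) if frm is None else frm
    c,q=np.cos(yaw),np.sin(yaw)
    G=np.array([[c,q,0],[q,-c,0],[0,0,-1]])@R.from_euler('y',tilt).as_matrix()
    print(np.round(R.from_matrix(R0.T@G).as_rotvec(),3),np.round(R0.T@(np.array(pos)-p0)*100,2))
def st():
    s=arm.observe();M=rot(s['ee_rot']);print(round(s['time'],2),np.round(s['eef_pos'],4),'z',np.round(M[:,2],3),'y',np.round(M[:,1],3),'q',np.round(s['joints'],2),'F',np.round(s['force'],1),s['width'])
E
python3 -c "
from h import *
goal([.479,-.152,.15],.39,.65)"
```

```text
[ 0.01   0.65  -0.034] [ 39.64 -31.55   8.1 ]
```

>>> {"name": "drive_tool", "arguments": {
  "series": [
    [0,0.1,-0.005,4,-3.2,0,3.8],
    [0,0.2,-0.01,7,-5.5,0,3.8],
    [0,0.3,-0.015,10,-8,0,3.8],
    [0,0.4,-0.02,13,-10.3,0,3.8],
    [0.005,0.5,-0.025,16,-12.7,0,3.8],
    [0.01,0.6,-0.03,19,-15.1,0,3.8],
    [0.01,0.65,-0.034,22,-17.5,1,3.8],
    [0.01,0.65,-0.034,25,-20,2,3.8],
    [0.01,0.65,-0.034,28,-22.4,3,3.8],
    [0.01,0.65,-0.034,31,-24.7,4,3.8],
    [0.01,0.65,-0.034,34,-27.1,5,3.8],
    [0.01,0.65,-0.034,37,-29.4,6,3.8],
    [0.01,0.65,-0.034,39.6,-31.5,8,3.8],
    [0.01,0.65,-0.034,39.6,-31.5,8,3.8],
    [0.01,0.65,-0.034,39.6,-31.5,8,3.8],
    [0.01,0.65,-0.034,39.6,-31.5,8,3.8]
  ]
}}

```text
time: 1.43
eef_pos: [0.4791, -0.1532, 0.1513]
ee_rot: [-0.061, 0.93, 0.184, 0.313]
force: [0.2, -0.2, 0.0]
width: 0.446
grip_force: 0.0
```

```bash
python3 -c "
from h import *
st();goal([.479,-.153,.017],.39,.65)"
```

```text
1.43 [ 0.4791 -0.1532  0.1513] z [ 0.56   0.229 -0.796] y [ 0.381 -0.925  0.001] q [-0.68  0.2   2.28  1.12  0.63 -0.43] F [ 0.2 -0.2  0. ] 0.44587724005492585
[0.001 0.    0.001] [-8.13 -0.04 10.69]
```

>>> {"name": "drive_tool", "arguments": {
  "series": [
    [0,0,0,-1.6,0,2.1,3.8],
    [0,0,0,-3.2,0,4.3,3.8],
    [0,0,0,-4.9,0,6.4,3.8],
    [0,0,0,-6.5,0,8.5,3.8],
    [0,0,0,-8.1,0,10.7,3.8],
    [0,0,0,-8.1,0,10.7,3.8],
    [0,0,0,-8.1,0,10.7,3.8]
  ]
}}

```text
time: 2.02
eef_pos: [0.4788, -0.1541, 0.0165]
ee_rot: [-0.062, 0.93, 0.182, 0.313]
force: [0.4, -0.6, 0.1]
width: 0.446
grip_force: 0.0
```

```bash
python3 - <<'E'
from h import *
st()
p,_=arm.capture('side');w,_=arm.capture('wrist')
cv2.imwrite('pics/s1.png',np.hstack([cv2.resize(p[60:300,200:450],(400,384)),cv2.resize(w,(400,300)).copy() if 0 else cv2.copyMakeBorder(cv2.resize(w,(400,300)),0,84,0,0,cv2.BORDER_CONSTANT)])[:,:,::-1])
goal([.555,-.121,.017],.39,.65)
E
```

```text
2.02 [ 0.4788 -0.1541  0.0165] z [ 0.56   0.229 -0.796] y [ 0.377 -0.926 -0.002] q [-0.69  0.54  2.33  1.69  0.56 -1.11] F [ 0.4 -0.6  0.1] 0.44617282346274206
[ 0.003 -0.002 -0.   ] [ 6.44 -0.25  5.11]
```

View pics/s1.png

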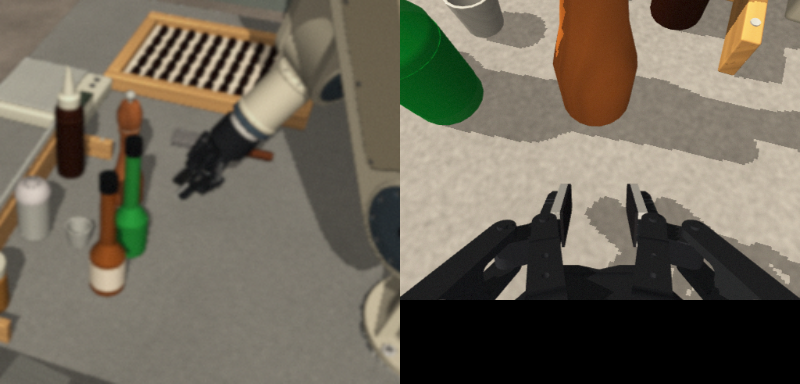

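Side view: the gripper is low behind the mill. Wrist view: the mill foot at (595,125) lies on the centre line between the fingers (about 600). Pushing.

>>> {"name": "drive_tool", "arguments": {
  "series": [
    [0,0,0,1.6,0,1.2,3.8],
    [0,0,0,2.8,0,2.1,3.8],
    [0,0,0,3.6,0,2.7,3.8],
    [0,0,0,4.2,0,3.2,3.8],
    [0,0,0,4.7,0,3.6,3.8],
    [0,0,0,5.2,0,3.95,3.8],
    [0,0,0,5.7,0,4.33,3.8],
    [0,0,0,6.2,0,4.7,3.8],
    [0,0,0,6.7,0,5.1,3.8],
    [0,0,0,7.2,0,5.47,3.8],
    [0,0,0,7.6,0,5.8,3.8],
    [0,0,0,8,0,6.1,3.8],
    [0,0,0,8,0,6.1,3.8],
    [0,0,0,8,0,6.1,3.8]
  ]
}}

```text
time: 3.28
eef_pos: [0.5726, -0.1149, 0.017]
ee_rot: [-0.061, 0.93, 0.184, 0.313]
force: [0.2, -1.3, 0.2]
width: 0.445
grip_force: 0.4
```

```bash
cat >> h.py <<'E'
def find(c,r,zt,capz=.205):
    for n in ('top','side'):
        _,d=arm.capture(n);A=cloud(n,d).reshape(-1,3);c1=np.array(c)
        for k in range(4):
            m=(A[:,2]>.012)&(A[:,2]<zt)&(np.hypot(*(A[:,:2]-c1).T)<(.05 if k==0 else r+.01))
            if m.sum()<15:break
            c1,e=circ(A[m,:2],r)
        k=(A[:,2]>capz)&(np.hypot(*(A[:,:2]-np.array(c)).T)<.06)
        print(n,m.sum(),np.round(c1,4),round(e,4) if m.sum()>14 else '','cap',k.sum(),np.round(A[k].mean(0),4) if k.any() else '')
E
python3 - <<'E'
from h import *
st();find((.59,-.105),.03,.046)
p,_=arm.capture('side');w,_=arm.capture('wrist')
cv2.imwrite('pics/s2.png',np.hstack([cv2.resize(p[60:300,150:400],(400,384)),cv2.copyMakeBorder(cv2.resize(w,(400,300)),0,84,0,0,cv2.BORDER_CONSTANT)])[:,:,::-1])
print(arm.camera_info('wrist')['origin'])
E
```

```text
3.28 [ 0.5726 -0.1149  0.017 ] z [ 0.56   0.229 -0.796] y [ 0.38  -0.925  0.001] q [-0.47  0.57  2.21  1.76  0.49 -0.96] F [ 0.2 -1.3  0.2] 0.44500107599919597
top 103 [ 0.5959 -0.107 ] 0.0035 cap 171 [ 0.5971 -0.1027  0.2129]
side 104 [ 0.5961 -0.1025] 0.0029 cap 80 [ 0.598  -0.0993  0.2135]
[ 0.55119215 -0.1220262   0.17735417]
```

View pics/s2.png

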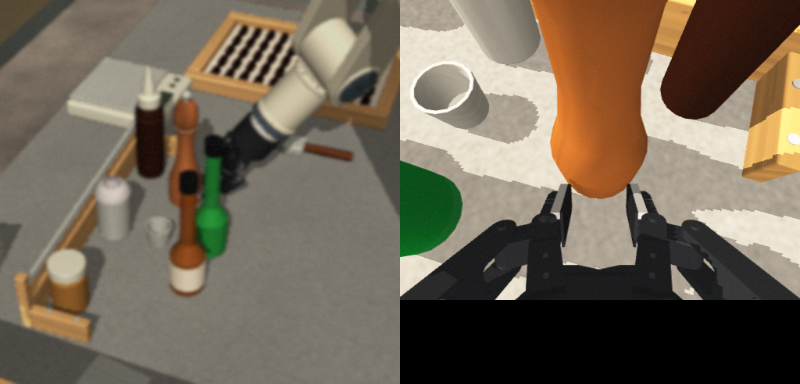

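The mill slides upright and sits nested between the fingertips: wrist view (600,190), cap at (.597,-.103). I'll continue into the right gap.

>>> {"name": "drive_tool", "arguments": {
  "series": [
    [0,0,0,0.4,0,0.3,3.8],
    [0,0,0,0.9,0,0.68,3.8],
    [0,0,0,1.5,0,1.14,3.8],
    [0,0,0,2.1,0,1.6,3.8],
    [0,0,0,2.7,0,2.05,3.8],
    [0,0,0,3.3,0,2.5,3.8],
    [0,0,0,3.9,-0.05,2.96,3.8],
    [0,0,0,4.5,-0.05,3.42,3.8],
    [0,0,0,5.1,-0.05,3.88,3.8],
    [0,0,0,5.7,-0.1,4.33,3.8],
    [0,0,0,6.2,-0.1,4.71,3.8],
    [0,0,0,6.6,-0.1,5.02,3.8],
    [0,0,0,7,-0.1,5.32,3.8],
    [0,0,0,7.3,-0.1,5.55,3.8],
    [0,0,0,7.45,-0.1,5.67,3.8],
    [0,0,0,7.45,-0.1,5.67,3.8]
  ]
}}

```text
time: 4.82
eef_pos: [0.6591, -0.0783, 0.017]
ee_rot: [-0.061, 0.93, 0.184, 0.314]
force: [0.0, -0.2, -0.9]
width: 0.442
grip_force: 0.4
```

```bash
python3 - <<'E'
from h import *
st();find((.685,-.068),.03,.046)
p,_=arm.capture('top');w,_=arm.capture('wrist')
cv2.imwrite('pics/s3.png',np.hstack([cv2.resize(p[100:250,130:350],(450,307)),cv2.copyMakeBorder(cv2.resize(w,(350,262)),0,45,0,0,cv2.BORDER_CONSTANT)])[:,:,::-1])
E
```

```text
4.82 [ 0.6591 -0.0783  0.017 ] z [ 0.561  0.229 -0.796] y [ 0.38  -0.925  0.001] q [-0.33  0.61  2.07  1.72  0.41 -0.77] F [ 0.  -0.2 -0.9] 0.44159479506732713
top 114 [ 0.6854 -0.0676] 0.0025 cap 156 [ 0.6826 -0.0661  0.2131]
side 178 [ 0.6762 -0.0723] 0.0042 cap 79 [ 0.6839 -0.0621  0.2139]
```

View pics/s3.png

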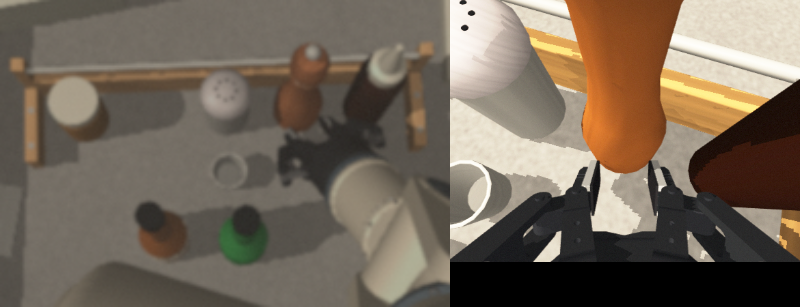

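The mill stands in the right gap about 3 mm from the board: measured (.685,-.068), home about (.689,-.066). Retreating.

>>> {"name": "drive_tool", "arguments": {
  "series": [
    [0,0,0,-0.8,0,-0.6,3.8],
    [0,0,0,-2.4,0,-1.8,3.8],
    [0,0,0,-4.8,0,-3.6,3.8],
    [0,0,0,-7.2,0,-5.5,3.8],
    [0,0,0,-9.6,0,-7.3,3.8],
    [0,0,0,-12,0,-9.1,3.8],
    [0,0,0,-13.4,0,-12,3.8],
    [0,0,0,-14.3,0,-15,3.8],
    [0,0,0,-14.3,0,-18,3.8],
    [0,0,0,-14.3,0,-20.9,3.8],
    [0,0,0,-14.3,0,-20.9,3.8],
    [0,0,0,-14.3,0,-20.9,3.8]
  ]
}}

```text
time: 6.02
eef_pos: [0.436, -0.1708, 0.0981]
ee_rot: [-0.06, 0.93, 0.183, 0.314]
force: [0.3, 0.1, -0.2]
width: 0.442
grip_force: 0.0
```

```bash
python3 - <<'E'
from h import *
st();find((.685,-.068),.03,.046)
goal([.42,.0,.1],.2,.65);goal([.428,.09,.1],.096,.65)
E
```

```text
6.02 [ 0.436  -0.1708  0.0981] z [ 0.563  0.226 -0.795] y [ 0.378 -0.926  0.004] q [-0.8   0.31  2.36  1.29  0.62 -0.76] F [ 0.3  0.1 -0.2] 0.4421602956774705
top 100 [ 0.6868 -0.0659] 0.0024 cap 154 [ 0.6825 -0.0662  0.2134]
side 113 [ 0.6865 -0.0665] 0.0014 cap 75 [ 0.6841 -0.0631  0.2139]
[-0.113 -0.001  0.151] [  4.14 -16.33   2.7 ]
[-0.176 -0.001  0.234] [  7.45 -24.35   5.2 ]
```

>>> {"name": "drive_tool", "arguments": {
  "series": [
    [-0.03,0,0.04,0.8,-3,0.5,3.8],
    [-0.06,0,0.08,1.6,-6.2,1,3.8],
    [-0.08,0,0.11,2.4,-9.4,1.5,3.8],
    [-0.1,0,0.13,3.2,-12.8,2.1,3.8],
    [-0.11,0,0.15,4.1,-16.3,2.7,3.8],
    [-0.14,0,0.19,5.2,-19,3.5,3.8],
    [-0.16,0,0.22,6.4,-21.8,4.4,3.8],
    [-0.176,0,0.234,7.4,-24.3,5.2,3.8],
    [-0.176,0,0.234,7.4,-24.3,5.2,3.8],
    [-0.176,0,0.234,7.4,-24.3,5.2,3.8],
    [-0.176,0,0.234,7.4,-24.3,5.2,3.8],
    [-0.176,0,0.234,7.4,-24.3,5.2,3.8]
  ]
}}

```text
time: 7.12
eef_pos: [0.432, 0.0758, 0.101]
ee_rot: [-0.016, 0.945, 0.049, 0.322]
force: [0.5, -0.4, 0.7]
width: 0.444
grip_force: 0.0
```

```bash
python3 - <<'E'
from h import *
st();goal([.428,.09,.017],.096,.65)
E
```

```text
7.12 [0.432  0.0758 0.101 ] z [ 0.607  0.061 -0.792] y [ 0.102 -0.995  0.002] q [ 0.23  0.18  2.58  3.44  0.28 -1.75] F [ 0.5 -0.4  0.7] 0.4435908591335335
[-0.002 -0.006  0.006] [-5.32 -1.47  6.5 ]
```

>>> {"name": "drive_tool", "arguments": {
  "series": [
    [0,0,0,0,-1.4,0,3.8],
    [0,0,0,0,-1.4,0,3.8],
    [0,0,0,-1.3,-1.4,1.6,3.8],
    [0,0,0,-2.6,-1.4,3.2,3.8],
    [0,0,0,-4,-1.4,4.8,3.8],
    [0,0,0,-5.3,-1.4,6.5,3.8],
    [0,0,0,-5.3,-1.4,6.5,3.8],
    [0,0,0,-5.3,-1.4,6.5,3.8],
    [0,0,0,-5.3,-1.4,6.5,3.8]
  ]
}}

```text
time: 7.87
eef_pos: [0.429, 0.088, 0.0185]
ee_rot: [-0.016, 0.945, 0.048, 0.323]
force: [0.6, -0.5, 0.9]
width: 0.447
grip_force: 0.0
```

```bash
python3 - <<'E'
from h import *
st();w,_=arm.capture('wrist')
cv2.imwrite('pics/s4.png',w[:,:,::-1]);goal([.4525,.0925,.017],.096,.65)
E
```

```text
7.87 [0.429  0.088  0.0185] z [ 0.609  0.061 -0.791] y [ 0.102 -0.995  0.002] q [ 0.29  0.53  2.61  3.33  0.65 -1.57] F [ 0.6 -0.5  0.9] 0.4467859790554662
[-0.003 -0.011  0.005] [ 1.68 -0.2   1.61]
```

View pics/s4.png

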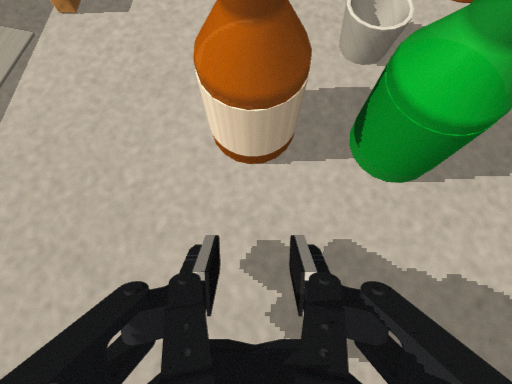

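Wrist view: the amber bottle foot at (252,158) is centred between the fingers (255), with green clear on the right at (420,120). Pushing the amber.

>>> {"name": "drive_tool", "arguments": {
  "series": [
    [0,0,0,0.7,0,0.7,3.8],
    [0,0,0,1.8,0,1.5,3.8],
    [0,0,0,2.8,0,2.25,3.8],
    [0,0,0,3.5,0,2.8,3.8],
    [0,0,0,4,0,3.2,3.8],
    [0,0,0,4.5,0,3.6,3.8],
    [0,0,0,5,0,4,3.8],
    [0,0,0,5.5,0,4.35,3.8],
    [0,0,0,6,0,4.75,3.8],
    [0,0,0,6.6,0,5.2,3.8],
    [0,0,0,7.2,0,5.7,3.8],
    [0,0,0,7.8,0,6.15,3.8],
    [0,0,0,8.4,0,6.6,3.8],
    [0,0,0,9,0,7.1,3.8],
    [0,0,0,9.6,0,7.55,3.8],
    [0,0,0,10,0,7.85,3.8],
    [0,0,0,10,0,7.85,3.8]
  ]
}}

```text
time: 9.33
eef_pos: [0.5562, 0.1011, 0.0175]
ee_rot: [-0.016, 0.945, 0.048, 0.323]
force: [-1.2, 0.3, -1.0]
width: 0.447
grip_force: 1.2
```

```bash
python3 - <<'E'
from h import *
st();find((.584,.106),.029,.065)
goal([.651,.111,.017],.096,.65)
E
```

```text
9.33 [0.5562 0.1011 0.0175] z [ 0.609  0.061 -0.791] y [ 0.102 -0.995  0.002] q [ 0.22  0.54  2.35  3.33  0.41 -1.65] F [-1.2  0.3 -1. ] 0.4472309288821778
top 102 [0.5823 0.1038] 0.0016 cap 179 [0.5825 0.1035 0.2242]
side 344 [0.583  0.1043] 0.0017 cap 152 [0.5811 0.1098 0.2199]
[-0.002 -0.009  0.005] [ 7.55 -0.03  5.91]
```

>>> {"name": "drive_tool", "arguments": {
  "series": [
    [0,0,0,0.4,0,0.3,3.8],
    [0,0,0,0.9,0,0.7,3.8],
    [0,0,0,1.5,0,1.17,3.8],
    [0,0,0,2.1,0,1.64,3.8],
    [0,0,0,2.7,0,2.1,3.8],
    [0,0,0,3.3,0,2.57,3.8],
    [0,0,0,3.9,0,3.04,3.8],
    [0,0,0,4.5,0,3.5,3.8],
    [0,0,0,5.1,0,3.98,3.8],
    [0,0,0,5.7,0,4.45,3.8],
    [0,0,0,6.2,0,4.84,3.8],
    [0,0,0,6.7,0,5.22,3.8],
    [0,0,0,7.1,0,5.54,3.8],
    [0,0,0,7.4,0,5.78,3.8],
    [0,0,0,7.6,0,5.93,3.8],
    [0,0,0,7.7,0,6,3.8],
    [0,0,0,7.7,0,6,3.8]
  ]
}}

```text
time: 10.85
eef_pos: [0.653, 0.111, 0.0173]
ee_rot: [-0.016, 0.945, 0.048, 0.323]
force: [-1.5, -0.1, -1.3]
width: 0.446
grip_force: 0.7
```

```bash
python3 - <<'E'
from h import *
st();find((.68,.114),.029,.065)
E
```

```text
10.85 [0.653  0.111  0.0173] z [ 0.61   0.061 -0.79 ] y [ 0.102 -0.995  0.002] q [ 0.2   0.59  2.15  3.37  0.27 -1.72] F [-1.5 -0.1 -1.3] 0.4464383365960142
top 179 [0.6807 0.1125] 0.0028 cap 185 [0.6775 0.1131 0.223 ]
side 291 [0.6809 0.115 ] 0.0023 cap 148 [0.6774 0.1199 0.22  ]
```

The amber bottle is home at (.680,.113). Retreating straight back, then a final check.

>>> {"name": "drive_tool", "arguments": {
  "series": [
    [0,0,0,-0.8,0,-0.6,3.8],
    [0,0,0,-2.4,0,-1.87,3.8],
    [0,0,0,-4.8,0,-3.74,3.8],
    [0,0,0,-7.2,0,-5.6,3.8],
    [0,0,0,-9.6,0,-7.5,3.8],
    [0,0,0,-12,0,-9.35,3.8],
    [0,0,0,-14.4,0,-11.2,3.8],
    [0,0,0,-16,0,-12.4,3.8],
    [0,0,0,-16,0,-12.4,3.8],
    [0,0,0,-16,0,-12.4,3.8]
  ]
}}

```text
time: 11.78
eef_pos: [0.4503, 0.0904, 0.0174]
ee_rot: [-0.016, 0.945, 0.049, 0.323]
force: [0.9, -0.1, 0.5]
width: 0.447
grip_force: 0.0
```

```bash
python3 - <<'E'
from h import *
st();find((.68,.114),.029,.065);find((.685,-.067),.03,.046);find((.683,.023),.0305,.08);find((.596,.02),.023,.035)
p,_=arm.capture('top');w,_=arm.capture('side')
cv2.imwrite('pics/s5.png',np.hstack([p[60:310,90:400],w[60:310,140:400]])[:,:,::-1])
E
```

```text
11.78 [0.4503 0.0904 0.0174] z [ 0.609  0.061 -0.791] y [ 0.102 -0.995  0.002] q [ 0.27  0.53  2.57  3.33  0.61 -1.59] F [ 0.9 -0.1  0.5] 0.44738351953621
top 171 [0.6814 0.112 ] 0.003 cap 186 [0.6775 0.113  0.223 ]
side 295 [0.6813 0.1151] 0.0018 cap 148 [0.6774 0.1196 0.2195]
top 99 [ 0.6867 -0.0662] 0.0022 cap 161 [ 0.6819 -0.0657  0.2131]
side 112 [ 0.6864 -0.0667] 0.0013 cap 80 [ 0.6842 -0.0623  0.2135]
top 131 [0.6827 0.0232] 0.0006 cap 0 
side 371 [0.6828 0.0221] 0.0014 cap 0 
top 82 [0.5946 0.0192] 0.0026 cap 0 
side 181 [0.5989 0.0224] 0.0033 cap 0
```

View pics/s5.png

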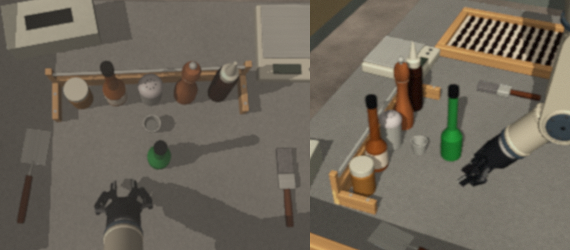

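Top view: the amber bottle (115,85) and mill (187,85) stand upright in their gaps against the board. The neighbours, cup and tools are unmoved, and the gripper is clear.

```bash
python3 -c "
from cell import arm
print(arm.hand_in())"
```

```text
the job is handed in; nothing more can be done
None
```

Job handed in at about 12 s of robot time: by my last measurements the amber bottle stands upright in the left gap and the pepper mill in the right, each within a few millimetres of the back board, with everything else left in place.

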